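Stack the tumblers under the hopper and hold the gate open

ROBOT

A 6-joint arm with a two-finger parallel gripper is mounted at the origin on the work surface. World frame = base frame: x ahead of the robot, y to its left, z up, the work surface at z = 0. Lengths are in mm, angles in rad, forces in N, time in s.
With the tool pointing down it reaches from about 325 to 875 mm from the base axis. Payload 4.4 kg.
Tool frame: the origin (TCP) lies on the centre line of the jaws, within the pads' length; the fingertips stand ahead of it and the grasp point (between the pads) lies 6 mm ahead of it (ctrl.tcp_to_tips is the z of the fingertips in the tool frame, in mm); z points along the fingers, y is the direction in which the jaws open and shut (so a half turn about z gives the same grasp; the last joint's range is limited). The gripper opens to 85 mm and grips with 20 to 120 N. Pads are 22 mm wide; open, the fingers measure 114 mm over their backs; the gripper's body (76 mm by 85 mm) begins 54 mm behind the grasp point. The pads swing forward as they close: fully open they stand 13 mm farther back than shut.
Start: joints at [0.995, 0.207, 1.542, -0, 1.393, -0.15], TCP at [237.513, 523.655, 256.282] pointing down, gripper open.
Joint ranges: [-2.73, 2.73], [-0.86, 2.22], [0.23, 2.46], [-1.11, 4.25], [0.08, 2.63], [-2.82, 2.82]. Speed limits (rad/s): [2.79, 2.79, 3.14, 3.14, 3.14, 3.14].

INTERFACE

Orientations are given as a 3x3 rotation matrix whose columns are the frame's x, y, z axes.
In Python, from plant import ctrl, sensors, optics gives the robot as it stands. Calls block until the motion is done:
- ctrl.move_ptp(position, orientation): joint-space move of the TCP to a pose.
- ctrl.move_l(position, rot=None, vel=150, threshold=None): straight line of the TCP; rot=None keeps the orientation; vel is the mean speed in mm/s. With threshold (N) it stops when the force on the tool has changed by that much, and returns True; else False.
- ctrl.set_joints(angles): joint-space move.
- ctrl.gripper_to(opening, force=None): finger opening in mm; force is the grip in N (None keeps the last); returns when the fingers have stopped.
- ctrl.hold(seconds).
- ctrl.solve_ik(position, orientation): joint angles nearest the present ones, or None.
- sensors.read_state(): the state.
- optics.grab_frame(name): name is "side" or "top" or "wrist"; returns (picture, depth): 420x560x3 uint8, red, green, blue; 420x560 float32, mm along the optical axis (not along the pixel's ray), 0 where there is no reading.
- optics.camera_params(name): a dict with "mtx" (3x3 intrinsics, pixels), "R" (3x3) and "t" (3): a world point X has camera coordinates R X + t; the wrist camera has in their place "T_tool_cam" (4x4, takes a point from camera to tool coordinates, whose origin is the TCP and whose axes are the flange's). Camera axes: x right, y down, z forward; pixel columns grow to the right and rows downward; lengths in mm; the calibration is good to about 2 mm. A picture is of the moment at which its call begins: read the wrist's pose just before it. camera_params takes no time and is no camera call.
A pose or a line that the arm cannot do raises ctrl.MotionError and nothing moves.
- ctrl.finish_job(): hands the job in, once; it reports no verdict.
The state is a dict: "t": time; "q": joint angles; "qvel": joint speeds; "tau": joint torques, N m; "eef_pos": TCP position; "eef_rot": TCP orientation; "force": force on the tool from outside, world axes, zero at the start; "wrist_torque": the same for the moment, N m; "grip_width": finger opening in mm.
Only numpy, scipy, OpenCV 4.12 (cv2) and the standard library are available. Lean on these libraries where they do the work, as an engineer would, in place of code of your own. Each camera call takes 0.05 s, during which the arm holds its last target.

TASK

We are about to try out the snack machine: nest the two loose steel tumblers into the one standing under the chute, so that one stack of three stands upright there with its rim up near the chute's lip. Then let go of the tumblers, pull the spring-loaded gate handle out of the machine until its grip bar lines up with the brass pointer on the rail, and keep it held still right there: the gate shuts if released and I will be pouring in from the top, so finish with the handle still in your grip. Leave everything else on the bench where it is.

Things in the scene. Friction and masses are not known exactly. Their poses are not given: they have to be found in the camera images.
- machine: Snack machine fixed to the bench, turned a little each time: open square hopper (180 mm wide, top 368 mm up) on four legs, base plate 150 by 275 mm, 6 mm thick. The gate is pulled out of one side, a chute slopes down to the tumblers on the other. Origin: on the bench below the hopper's axis; its +y is level and is the gate's pull direction, the chute runs to -y; +z up.
- lip (a point): Middle of the chute's lower lip, 114 mm from the hopper's axis towards the machine's -y, 138 mm up. The chute is 65 mm wide, with side walls 22 mm high, and rises from here towards the hopper at 29 degrees. The top of the stack of three will stand 10 mm below the lip and 16 mm short of it.
- ring (a point): Centre of the locating ring (52 mm outside diameter, 6 mm high) on the base plate, in front of the chute's lip, 160 mm from the hopper's axis on the side opposite the handle. The point is on the plate, 6 mm above the bench. The first tumbler's foot stands in it.
- tumbler_base: Stacking steel tumbler, open top, upright, 58 mm tall, about 80 g. Lower 26 mm: narrow body, 40 mm outside diameter at the foot, 47 mm at the shoulder. Above: straight band 32 mm high, 59 mm outside, 53 mm inside. Nested, its shoulder rests on the other's rim, foot 32 mm above the other's foot. Origin: centre of the underside. This one already stands in the ring under the chute.
- tumbler1: Stacking steel tumbler, open top, upright, 58 mm tall, about 80 g. Lower 26 mm: narrow body, 40 mm outside diameter at the foot, 47 mm at the shoulder. Above: straight band 32 mm high, 59 mm outside, 53 mm inside. Nested, its shoulder rests on the other's rim, foot 32 mm above the other's foot. Origin: centre of the underside. Loose on the bench on the robot's right (-y) side, among jars.
- tumbler2: Stacking steel tumbler, open top, upright, 58 mm tall, about 80 g. Lower 26 mm: narrow body, 40 mm outside diameter at the foot, 47 mm at the shoulder. Above: straight band 32 mm high, 59 mm outside, 53 mm inside. Nested, its shoulder rests on the other's rim, foot 32 mm above the other's foot. Origin: centre of the underside. Like tumbler1.
- handle (a point): The gate's pull handle: centre of its level round grip bar, 14 mm diameter, 86 mm long, across the pull direction (along the machine's x), 270 mm above the bench, on two 10 mm posts 72 mm apart, 27 mm free below the bar. The middle can be pinched from above, a finger before and behind it along the pull. Shut, it is 170 mm from the hopper's axis; it moves with the gate.
- gate (a joint): How far the gate is pulled out, m: 0 shut (start), at most 0.075. Slides along the machine's +y. A spring pulls it shut: about 6 N at 0, 1 N more for each 10 mm, plus about 0.6 N of friction.
- mark (a point): Tip of the brass pointer clipped on the dark graduated rail beside the handle's path (machine's +x side), 5 mm beyond the end of the grip bar, 8 mm lower than its axis. It is 30 to 55 mm out from the shut handle, different each time. The gate is at the mark when bar and tip are equally far out along the machine's y.
- spread_jar: Closed round jar of nut spread, brown with a white lid, 66 mm diameter, 90 mm tall. Not part of the job. Origin: on its underside.
- glass_jar: Closed round glass jar with a blue lid, 60 mm diameter, 65 mm tall. Not part of the job. Origin: on its underside.
- mug: White mug with a handle, 80 mm diameter, 90 mm tall. Not part of the job. Origin: on its underside.
- tape_roll: Roll of yellow tape lying flat, 90 mm diameter, 22 mm tall. Not part of the job. Origin: on its underside.
- screwdriver: Red-handled screwdriver lying flat beyond the machine. Not part of the job. Origin: on its underside.
- wrench: Steel wrench lying flat on the far right of the tumblers. Not part of the job. Origin: on its underside.
- jar_lid: Blue jar lid lying flat, 66 mm diameter, 12 mm tall, beyond the machine. Not part of the job. Origin: on its underside.
Things that resemble listed ones, but are neither listed nor needed, are in the scene too. Of the things that look like the glass_jar, the smaller one is meant. What is shaped like the tumbler2 but pink is not meant.

How it is judged:
By the outcome, as a careful person would: the job done as asked, in the order asked, and still so for the second after the job is handed in, while the arm keeps its last pose, push and grip.
It also fails if it takes over 72 s, if anything falls off the work surface, if the arm or the gripper's body presses on something with over 40 N, if the wrist force passes 120 N, or if a joint passes its speed limit or range.

## Working session

There is one attempt and no reset: what is moved stays moved. The work goes in short steps, each a Python script; the robot and the scene stay as the last script left them, time stands still between calls to the robot, and variables do not carry over. Pictures are saved under pics/ and viewed, and the job is handed in when it is done.

```bash
ls; mkdir -p pics
python3 - <<'E'
from plant import ctrl,sensors,optics
import cv2,numpy as np
print(sensors.read_state()['t'],ctrl.tcp_to_tips)
for n in("side","top","wrist"):
    p,d=optics.grab_frame(n); cv2.imwrite(f"pics/{n}0.png",p[:,:,::-1]); np.save(f"pics/{n}0.npy",d)
    c=optics.camera_params(n); print(n,{k:np.round(v,3).tolist() for k,v in c.items()})
E
```

```text
pics
0.0 25.0
side {'mtx': [[448.071, 0.0, 272.66], [0.0, 448.071, 222.076], [0.0, 0.0, 1.0]], 'R': [[0.915, -0.402, -0.016], [-0.291, -0.634, -0.716], [0.278, 0.661, -0.697]], 't': [-523.269, 271.205, 1193.769]}
top {'mtx': [[492.724, 0.0, 280.288], [0.0, 492.724, 208.606], [0.0, 0.0, 1.0]], 'R': [[-0.027, -1.0, -0.002], [-0.987, 0.027, -0.158], [0.158, -0.003, -0.987]], 't': [-20.326, 577.311, 1366.321]}
wrist {'mtx': [[335.895, 0.0, 284.537], [0.0, 335.895, 214.365], [0.0, 0.0, 1.0]], 'T_tool_cam': [[0.001, -0.954, -0.299, 76.522], [1.0, 0.001, -0.0, 1.268], [0.001, -0.299, 0.954, -118.969], [0.0, 0.0, 0.0, 1.0]]}
```

View pics/side0.png

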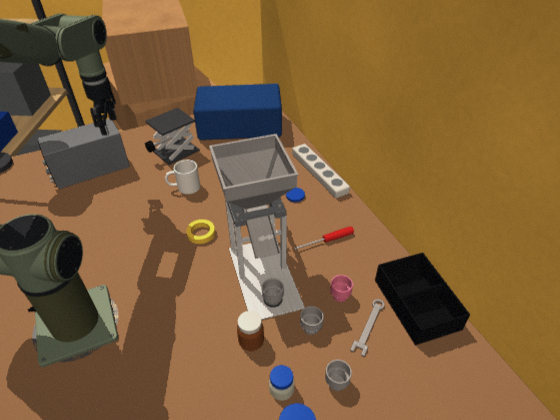

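View pics/top0.png

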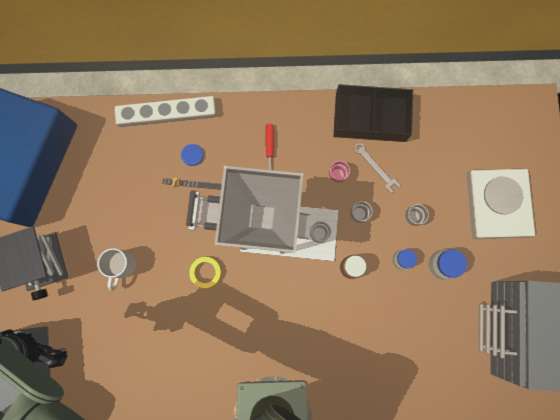

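View pics/wrist0.png

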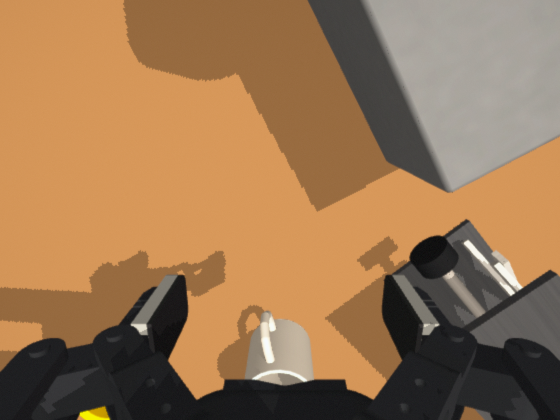

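The side view shows the machine in the middle and its chute running right over a tumbler in the ring. In the top view, the things that could be taken for a tumbler are grey (362,212), grey (418,215), pink (340,172) which is excluded, and grey (320,232), the base in the ring. I'll check these in an enlarged crop.

Run:
```python
import cv2
p=cv2.imread("pics/top0.png")
cv2.imwrite("pics/top_c1.png",cv2.resize(p[150:290,280:480],None,fx=4,fy=4,interpolation=cv2.INTER_CUBIC))
cv2.imwrite("pics/top_c2.png",cv2.resize(p[150:260,150:310],None,fx=5,fy=5,interpolation=cv2.INTER_CUBIC))
p=cv2.imread("pics/side0.png")
cv2.imwrite("pics/side_c1.png",cv2.resize(p[120:350,200:400],None,fx=2.6,fy=2.6,interpolation=cv2.INTER_CUBIC))
```

```text
(no output)
```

View pics/top_c1.png

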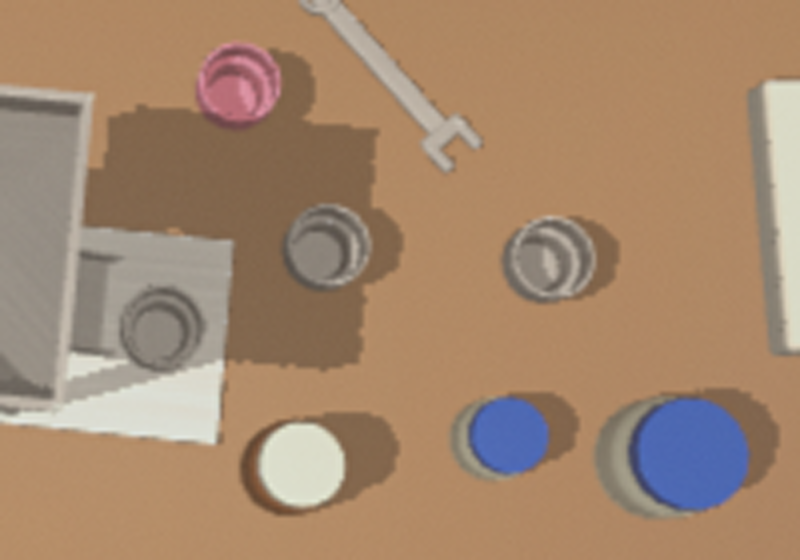

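View pics/top_c2.png

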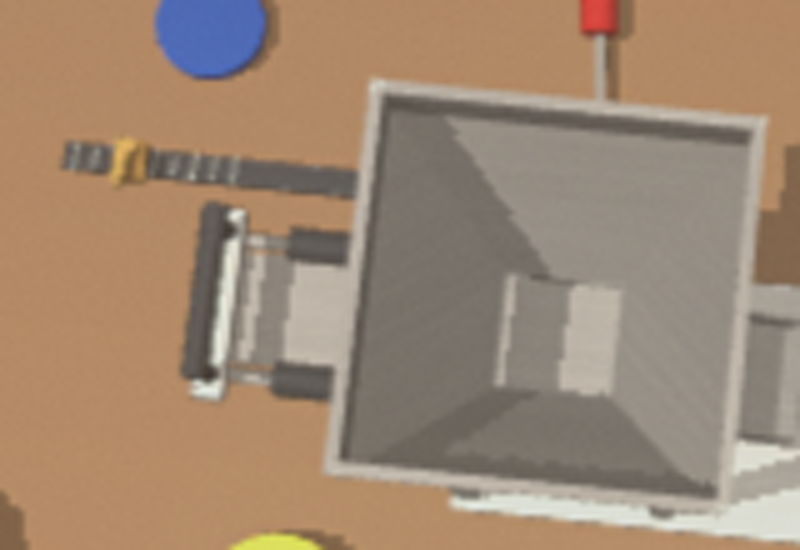

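View pics/side_c1.png

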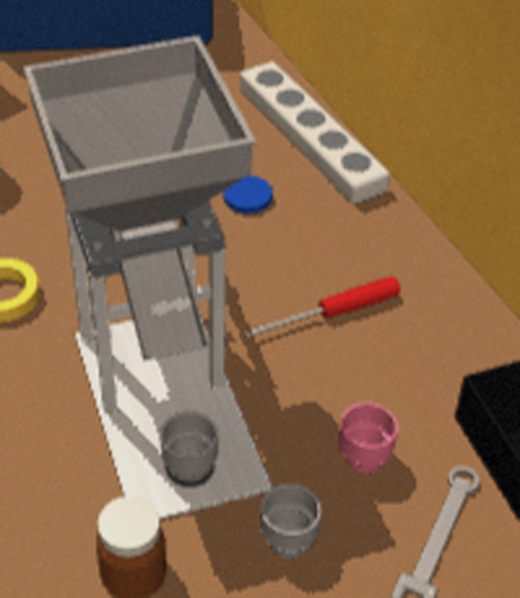

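```bash
cat > h.py <<'E'
from plant import ctrl,sensors,optics
import cv2,numpy as np
def save(n,name):
    s=sensors.read_state(); p,d=optics.grab_frame(n); cv2.imwrite(f"pics/{name}.png",p[:,:,::-1]); np.savez(f"pics/{name}.npz",d=d,pos=s['eef_pos'],rot=s['eef_rot']); return p,d,s
def pose(n,pos=None,rot=None):
    c=optics.camera_params(n)
    if n!="wrist": R=np.array(c['R']); return np.array(c['mtx']),R.T,-R.T@np.array(c['t'])
    T=np.array(c['T_tool_cam']); rot=np.array(rot);return np.array(c['mtx']),rot@T[:3,:3],np.array(pos)+rot@T[:3,3]
def rayz(n,uv,z,pos=None,rot=None):
    K,R,o=pose(n,pos,rot); v=R@np.linalg.inv(K)@np.array([uv[0],uv[1],1.]); return o+v*(z-o[2])/v[2]
def cloud(n,d,pos=None,rot=None):
    K,R,o=pose(n,pos,rot); h,w=d.shape; u,v=np.meshgrid(np.arange(w),np.arange(h))
    c=np.stack([(u-K[0,2])/K[0,0]*d,(v-K[1,2])/K[1,1]*d,d],-1); return c@R.T+o
def proj(n,X,pos=None,rot=None):
    K,R,o=pose(n,pos,rot); c=K@(R.T@(np.array(X)-o)); return c[:2]/c[2]
def circ(xy,r):
    from scipy.optimize import least_squares
    f=lambda p:np.hypot(*(xy-p).T)-r
    q=least_squares(f,xy.mean(0),loss='soft_l1'); return q.x,np.abs(q.fun).mean()
E
python3 - <<'E'
from h import *
o=np.array([280,150])
for nm,c,z in(("A",(327,247),55),("B",(552,258),55),("base",(162,327),61)):
    print(nm,rayz("top",np.array(c)/4+o,z).round(1))
s=np.array([200,120])
for nm,c,z in(("A",(291,515),58),("base",(189,440),64)):
    print("side",nm,rayz("side",np.array(c)/2.6+s,z).round(1))
print("side B",rayz("side",(339,371),58))
C=[rayz("top",np.array(c)/5+150,368) for c in((372,80),(767,118),(728,508),(325,472))]
C=np.array(C)[:,:2];print(C.round(1),C.mean(0))
yd=(C[0]-C[1])+(C[3]-C[2]);xd=(C[0]-C[3])+(C[1]-C[2]);print(np.linalg.norm(yd)/2,np.linalg.norm(xd)/2,np.degrees(np.arctan2(-yd[0],yd[1])),np.degrees(np.arctan2(xd[1],xd[0])))
for n in("top","side"):
    P=cloud(n,np.load(f"pics/{n}0.npy"))
    for nm,g in(("A",(563,-146)),("B",(556,-257)),("base",(520,-64))):
        m=(np.hypot(P[...,0]-g[0],P[...,1]-g[1])<45)
        z0=6 if nm=="base" else 0
        m&=(P[...,2]>50+z0)&(P[...,2]<62+z0)
        q=P[m]
        if len(q)>8: print(n,nm,len(q),circ(q[:,:2],28),q[:,2].max())
E
```

```text
A [ 559.7 -267.4   55. ]
B [ 547.4 -426.6   55. ]
base [ 505.1 -147.3   61. ]
side A [ 559.4 -275.6   58. ]
side base [ 504.1 -156.5   64. ]
side B [ 550.39299124 -427.5215856    58.        ]
[[624.9  87.1]
 [602.6 -88.8]
 [429.5 -65.9]
 [450.  109.2]] [526.73734899  10.38520178]
176.7765235118592 175.4476203705319 -6.937334789293631 -7.376025385897474
top A 12 (array([ 506.44175609, -145.35954959]), np.float64(0.8613739730413018)) 61.82848198986562
top B 80 (array([ 562.11511602, -267.03265139]), np.float64(0.9673432498360122)) 61.98588195432376
side A 26 (array([ 505.33711339, -149.75173328]), np.float64(0.9049591752774564)) 61.942820312741674
side B 144 (array([ 560.82600343, -269.5617173 ]), np.float64(1.1217857957521895)) 61.851319497577265
```

Run:
```python
from h import *
for n in("top","side"):
    P=cloud(n,np.load(f"pics/{n}0.npy"))
    for nm,g in(("A",(560,-268)),("B",(548,-427)),("base",(505,-148))):
        z0=6 if nm=="base" else 0
        m=(np.hypot(P[...,0]-g[0],P[...,1]-g[1])<45)&(P[...,2]>52+z0)&(P[...,2]<64+z0)
        q=P[m]
        if len(q)>8: c,e=circ(q[:,:2],28);print(n,nm,len(q),c.round(1),e.round(2))
s=sensors.read_state();print(np.round(s['eef_rot'],3).tolist())
for nm,c,z in(("jar",(302,464),90),("gj",(509,436),65),("pink",(239,85),58)): print(nm,rayz("top",np.array(c)/4+[280,150],z).round(0))
a=np.radians(-7.1)
def R(yaw):  # tool x at angle yaw in world, z down
    x=np.array([np.cos(yaw),np.sin(yaw),0]);z=np.array([0,0,-1.]);return np.stack([x,np.cross(z,x),z],1)
for nm,p in(("A",(560,-268,200)),("B",(548,-427,200)),("place",(506,-148,300)),("handle",(548,179,300))):
    for deg in range(-180,180,30):
        q=ctrl.solve_ik(p,R(a+np.radians(deg)))
        if q is not None: print(nm,deg,np.round(q,2))
```

```text
top A 78 [ 562.2 -267. ] 0.98
top B 87 [ 549.  -425.6] 1.01
top base 77 [ 506.7 -146.9] 0.95
side A 127 [ 560.9 -269.5] 1.15
side B 148 [ 547.8 -428.1] 0.92
side base 119 [ 505.4 -149.8] 0.96
[[-0.911, 0.413, -0.001], [0.413, 0.911, -0.002], [0.0, -0.002, -1.0]]
jar [ 406. -236.   90.]
gj [ 422. -385.   65.]
pink [ 679. -210.   58.]
A -180 [-0.59  0.35  1.48 -0.    1.31 -2.03]
A -150 [-0.59  0.35  1.48 -0.    1.31 -2.56]
A -90 [-0.59  0.35  1.48 -0.    1.31  2.68]
A -60 [-0.59  0.35  1.48 -0.    1.31  2.16]
A -30 [-0.59  0.35  1.48 -0.    1.31  1.63]
A 0 [-0.59  0.35  1.48 -0.    1.31  1.11]
A 30 [-0.59  0.35  1.48 -0.    1.31  0.59]
A 60 [-0.59  0.35  1.48 -0.    1.31  0.06]
A 90 [-0.59  0.35  1.48 -0.    1.31 -0.46]
A 120 [-0.59  0.35  1.48 -0.    1.31 -0.99]
A 150 [-0.59  0.35  1.48 -0.    1.31 -1.51]
B -180 [-0.79  0.5   1.27 -0.    1.37 -2.23]
B -150 [-0.79  0.5   1.27 -0.    1.37 -2.76]
B -90 [-0.79  0.5   1.27 -0.    1.37  2.48]
B -60 [-0.79  0.5   1.27 -0.    1.37  1.96]
B -30 [-0.79  0.5   1.27 -0.    1.37  1.43]
B 0 [-0.79  0.5   1.27 -0.    1.37  0.91]
B 30 [-0.79  0.5   1
[... 509 characters left out ...]
.6  -0.    1.47  0.72]
place 60 [-0.45  0.07  1.6  -0.    1.47  0.2 ]
place 90 [-0.45  0.07  1.6  -0.    1.47 -0.32]
place 120 [-0.45  0.07  1.6  -0.    1.47 -0.85]
place 150 [-0.45  0.07  1.6  -0.    1.47 -1.37]
handle -180 [ 0.17  0.18  1.48 -0.    1.48 -1.28]
handle -150 [ 0.17  0.18  1.48 -0.    1.48 -1.8 ]
handle -120 [ 0.17  0.18  1.48 -0.    1.48 -2.33]
handle -30 [ 0.17  0.18  1.48 -0.    1.48  2.38]
handle 0 [ 0.17  0.18  1.48 -0.    1.48  1.86]
handle 30 [ 0.17  0.18  1.48 -0.    1.48  1.34]
handle 60 [ 0.17  0.18  1.48 -0.    1.48  0.81]
handle 90 [ 0.17  0.18  1.48 -0.    1.48  0.29]
handle 120 [ 0.17  0.18  1.48 -0.    1.48 -0.23]
handle 150 [ 0.17  0.18  1.48 -0.    1.48 -0.76]
```

```bash
cat >> h.py <<'E'
TH=np.radians(-7.1)
def R(deg):
    y=TH+np.radians(deg);x=np.array([np.cos(y),np.sin(y),0]);z=np.array([0,0,-1.]);return np.stack([x,np.cross(z,x),z],1)
E
python3 - <<'E'
from h import *
s=sensors.read_state()
ctrl.move_ptp([237.5,523.7,470],s['eef_rot'])
ctrl.move_ptp([560,-268,470],R(-78))
print(sensors.read_state()['t'])
ctrl.move_l([561,-268.3,230],vel=300)
p,d,s=save("wrist","w1");print(s['t'],s['eef_pos'],s['force'])
for nm,X in(("A",(561,-268.3,58)),("B",(548.4,-427,58)),("base",(506,-148.4,64))):print(nm,proj("wrist",X,s['eef_pos'],s['eef_rot']).round(1))
P=cloud("wrist",d,s['eef_pos'],s['eef_rot'])
for nm,g in(("A",(560,-268)),("B",(548,-427)),("base",(505,-148))):
        z0=6 if nm=="base" else 0
        m=(np.hypot(P[...,0]-g[0],P[...,1]-g[1])<45)&(P[...,2]>52+z0)&(P[...,2]<64+z0)
        q=P[m]
        if len(q)>8: c,e=circ(q[:,:2],28);print(nm,len(q),c.round(1),e.round(2))
E
```

```text
4.0083
4.9583 [ 562.14806729 -268.78423605  232.0422992 ] [ 0.90787856 -0.37706049  1.09731225]
A [286.6 198. ]
B [321.5  -1.9]
base [331.1 320.9]
A 828 [ 563.5 -269. ] 0.88
B 591 [ 550.7 -426.7] 0.84
base 899 [ 508.4 -149.2] 0.78
```

View pics/w1.png

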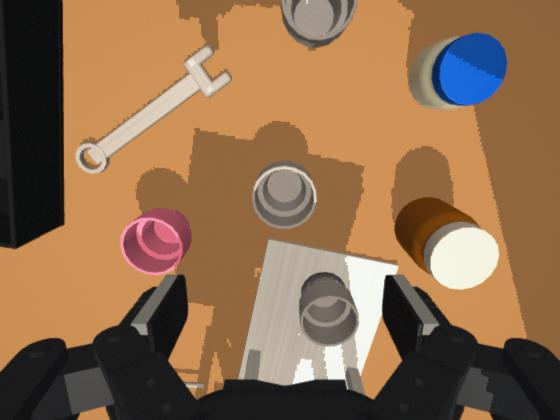

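The wrist view shows A at (284,190), the base tumbler in the ring at (328,312), B at (316,10) and the pink one at (155,240). This agrees with the top view to about 2 mm.

Run:
```python
from h import *
s=sensors.read_state();print(s['t'],np.round(s['eef_pos'],1))
ctrl.move_l([562.5,-268.8,110],vel=200);ctrl.hold(.2)
s=sensors.read_state();print(s['t'],np.round(s['eef_pos'],1))
print(ctrl.move_l([562.5,-268.8,52],vel=100,threshold=12));
s=sensors.read_state();print(s['t'],np.round(s['eef_pos'],1),np.round(s['force'],1))
print(ctrl.gripper_to(50,40))
s=sensors.read_state();print(s['t'],np.round(s['eef_pos'],1),np.round(s['force'],1),s['grip_width'])
save("wrist","w2"); save("side","s2")
```

```text
5.0083 [ 562.5 -269.1  232.9]
5.9583 [ 563.8 -269.6  112.3]
False
6.6917 [ 562.8 -269.    52.1] [-0.4  0.2  1.1]
False
7.0583 [ 563.5 -269.5   53.5] [1.  0.3 4.3] 57.84794373568286
```

View pics/w2.png

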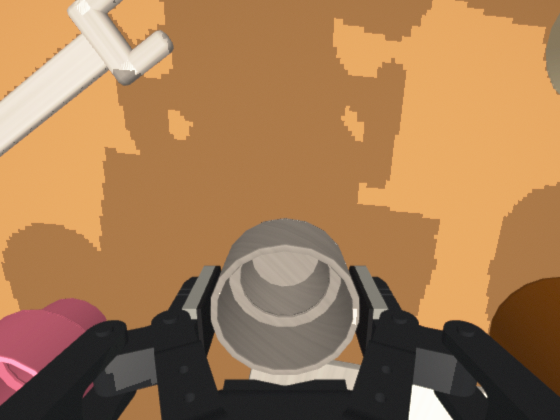

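View pics/s2.png

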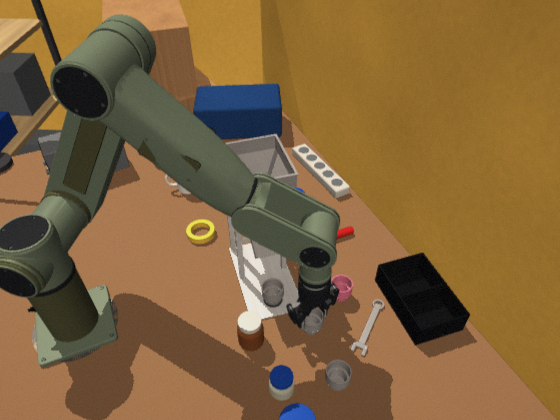

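```bash
cat >> h.py <<'E'
def tumb(d,s,g,zlo,zhi):
    P=cloud("wrist",d,s['eef_pos'],s['eef_rot'])
    m=(np.hypot(P[...,0]-g[0],P[...,1]-g[1])<36)&(P[...,2]>zlo)&(P[...,2]<zhi)
    q=P[m]; c,e=circ(q[:,:2],28); return c.round(1),round(float(e),2),len(q),np.percentile(q[:,2],95).round(1)
def st(): 
    s=sensors.read_state();print(round(s['t'],2),np.round(s['eef_pos'],1),np.round(s['force'],1),round(s['grip_width'],1));return s
E
python3 - <<'E'
from h import *
ctrl.move_l([562.5,-268.8,210],vel=250)
ctrl.move_l([507,-149,210],vel=250);ctrl.hold(.3)
p,d,s=save("wrist","w3");st();save("side","s3")
c=s['eef_pos']
print("held",tumb(d,s,c[:2],c[2],c[2]+12)); print("base",tumb(d,s,(507,-149),57,70))
P=cloud("wrist",d,s['eef_pos'],s['eef_rot'])
m=(np.hypot(P[...,0]-c[0],P[...,1]-c[1])<34); print(np.percentile(P[m][:,2],[50,80,95,99]))
E
```

```text
8.97 [ 507.3 -149.9  209.9] [ 0.3  0.2 -0.8] 57.9
held (array([ 507.8, -150.3]), 1.27, 6036, np.float64(219.4))
base (array([ 508.2, -148.5]), 0.89, 665, np.float64(66.4))
[213.92741305 265.84080233 273.34140148 276.72282793]
```

View pics/w3.png

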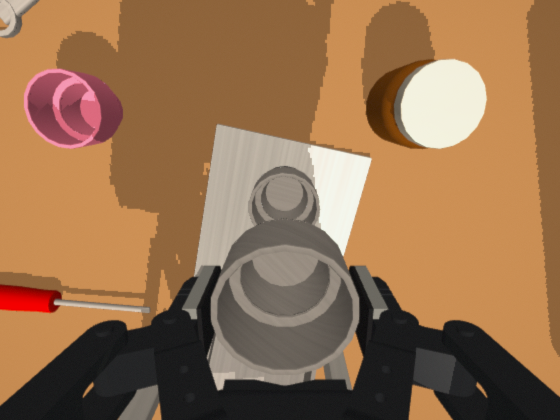

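View pics/s3.png

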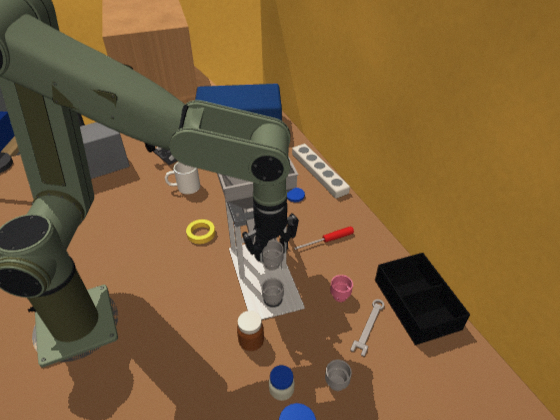

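Run:
```python
from h import *
T=np.array([507.4,-148.0])
for dg in(-90,-88,-86):
  for z in(210,90): 
    q=ctrl.solve_ik([*T,z],R(dg)); print(dg,z,None if q is None else np.round(q,3))
```

```text
-90 210 [-0.448  0.152  1.705 -0.     1.284  2.818]
-90 90 [-0.448  0.31   1.793 -0.     1.038  2.818]
-88 210 [-0.448  0.152  1.705 -0.     1.284  2.783]
-88 90 [-0.448  0.31   1.793 -0.     1.038  2.783]
-86 210 [-0.448  0.152  1.705 -0.     1.284  2.748]
-86 90 [-0.448  0.31   1.793 -0.     1.038  2.748]
```

Run:
```python
from h import *
T=[507.4,-148.4]
ctrl.move_l([*T,180],R(-88),vel=150)
ctrl.move_l([*T,112],vel=120)
ctrl.hold(.2);s=st();p,d,s=save("wrist","w4");save("side","s4")
r=ctrl.move_l([*T,88],vel=25,threshold=6);print(r);st()
```

```text
10.28 [ 508.2 -148.8  113.2] [ 0.2 -0.7 -1.3] 57.8
True
11.16 [ 507.2 -148.3   91.4] [-1.  -0.   4.6] 57.7
```

View pics/w4.png

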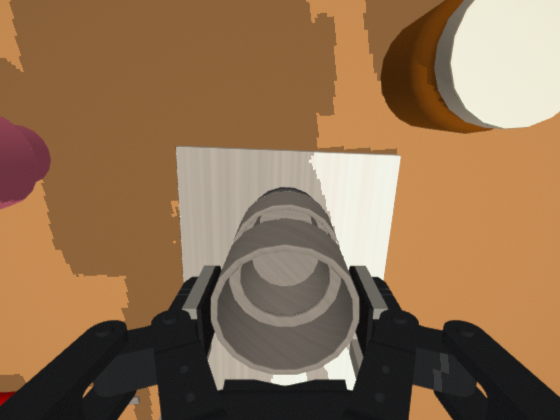

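Contact came at TCP z 91.4, and a full nest was expected at 91.5, so it seated. The plate is square in the image, which confirms the yaw. Next I'll release, lift and check.

```bash
python3 - <<'E'
from h import *
ctrl.gripper_to(80);st()
s=sensors.read_state()['eef_pos']
ctrl.move_l([507.4,-148.4,215],vel=180);ctrl.move_l([525,-250,240],vel=250);ctrl.hold(.2)
p,d,s=save("wrist","w5");st();save("side","s5")
print(tumb(d,s,(507,-148),89,103)); print("B",tumb(d,s,(550,-427),52,64))
P=cloud("wrist",d,s['eef_pos'],s['eef_rot'])
E
python3 -c "
import cv2
p=cv2.imread('pics/s5.png');cv2.imwrite('pics/s5c.png',cv2.resize(p[180:350,200:380],None,fx=3.3,fy=3.3,interpolation=2))"
```

```text
11.51 [ 506.4 -148.1   90.6] [-0.1  0.5 -0.7] 79.8
13.18 [ 524.7 -248.6  239.3] [-0.1 -0.5 -0.3] 79.8
(array([ 507.3, -148.5]), 0.76, 1142, np.float64(98.0))
B (array([ 550.1, -426.4]), 0.79, 359, np.float64(60.4))
```

View pics/w5.png

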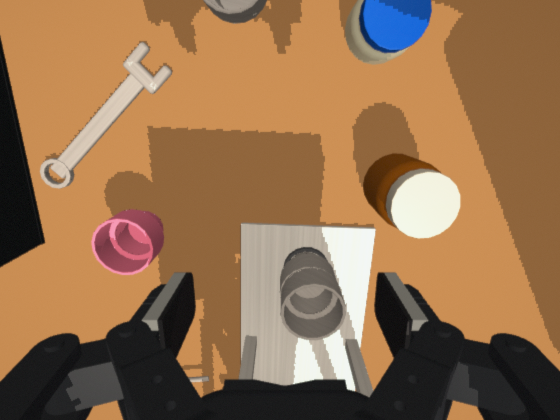

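View pics/s5c.png

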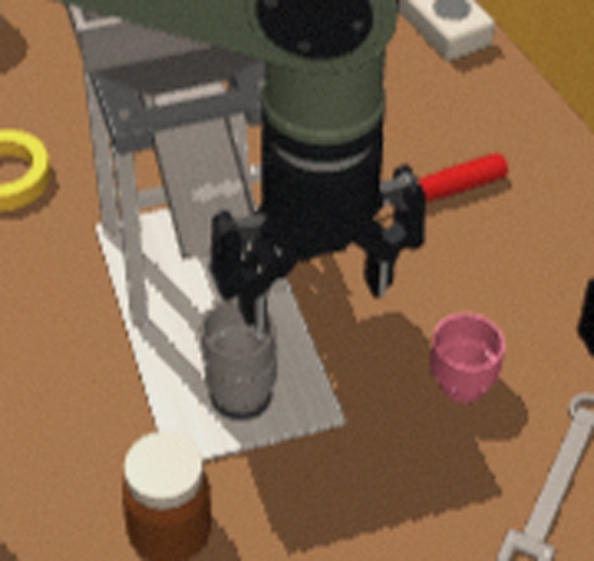

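Run:
```python
from h import *
ctrl.move_l([550,-427,200],vel=300)
ctrl.move_l([550,-427,110],vel=200)
ctrl.hold(.2);s=st()
# bias compensate with settled error
print(ctrl.move_l([549.7,-427,52],vel=100,threshold=12));st()
ctrl.gripper_to(50,40);st()
ctrl.move_l([549.7,-427,240],vel=250)
ctrl.move_l([507.4,-148.4,240],vel=250);ctrl.hold(.3)
p,d,s=save("wrist","w6");st();save("side","s6");c=s['eef_pos']
print("held",tumb(d,s,c[:2],c[2],c[2]+12)); print("stack",tumb(d,s,(507,-149),89,103))
```

```text
14.78 [ 551.3 -428.   112.8] [ 0.1 -0.   0.1] 79.9
False
15.52 [ 549.8 -427.1   51.8] [-0.5 -0.   0.4] 79.8
15.85 [ 550.5 -427.8   53.5] [ 0.5 -0.5  3.8] 57.5
18.38 [ 507.4 -149.   239.9] [ 0.1  0.3 -0.8] 57.1
held (array([ 507.6, -149.7]), 1.27, 5945, np.float64(249.3))
stack (array([ 507.3, -147.7]), 0.88, 672, np.float64(98.4))
```

View pics/w6.png

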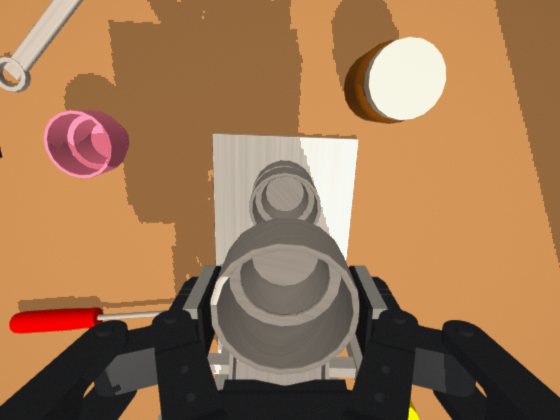

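```bash
python3 - <<'E'
from h import *
T=[507.2,-148.2]
ctrl.move_l([*T,146],vel=150)
ctrl.hold(.2);s=st()
r=ctrl.move_l([*T,119],vel=25,threshold=6);print(r);st()
ctrl.gripper_to(80);st()
ctrl.move_l([507.2,-148.2,240],vel=150);ctrl.move_l([520,-250,280],vel=250);ctrl.hold(.2)
p,d,s=save("wrist","w7");st();save("side","s7")
print(tumb(d,s,(507,-148),120,136))
E
python3 -c "
import cv2
p=cv2.imread('pics/s7.png');cv2.imwrite('pics/s7c.png',cv2.resize(p[180:350,200:380],None,fx=3.3,fy=3.3,interpolation=2))"
```

```text
19.4 [ 508.1 -148.6  147.4] [-0.3 -0.3 -1.6] 57.6
True
20.24 [ 507.2 -148.2  123.5] [-1.   0.7  4.2] 57.8
20.6 [ 505.8 -147.5  122.1] [-0.3  0.3  0.2] 79.9
22.38 [ 519.6 -248.4  279.2] [ 0.1  0.5 -0.3] 79.4
(array([ 507.3, -148.8]), 0.75, 1139, np.float64(130.0))
```

View pics/w7.png

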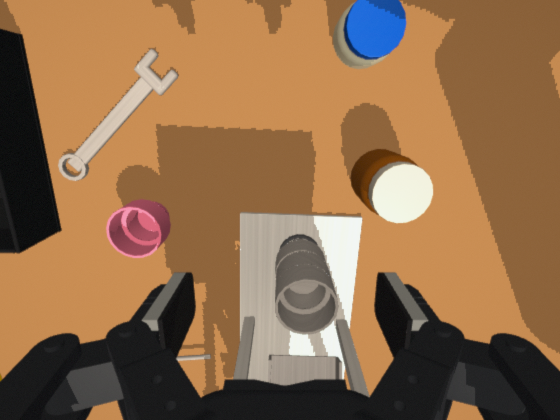

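View pics/s7c.png

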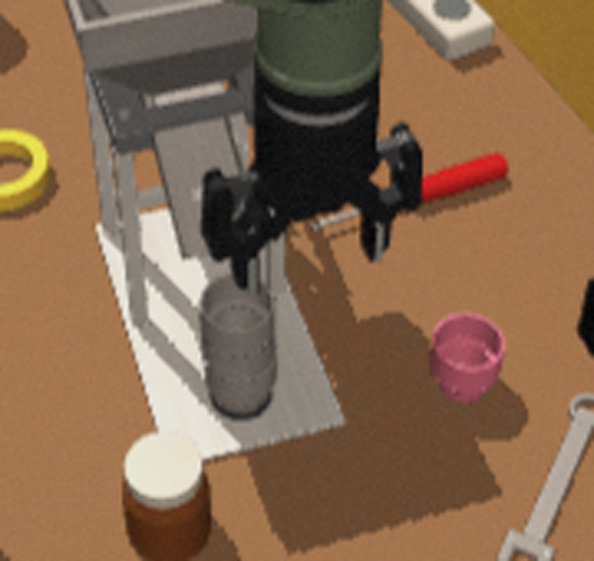

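The stack of three stands upright, with its rim fitted at about z 130 (128 after the known +2 mm bias), centred at (507,-149). Now the handle: I'll view it from above.

Run:
```python
from h import *
ctrl.move_l([520,-250,480],vel=350)
ctrl.move_ptp([550,200,480],R(0))
ctrl.move_l([550,200,400],vel=250);ctrl.hold(.3)
p,d,s=save("wrist","w8");st()
save("side","s8");save("top","t8")
yd=np.array([0.1236,0.9923,0]);xd=np.array([.9923,-.1236,0]);O=np.array([527.2,10.3,0])
for k in(-43,0,43): print(k,proj("wrist",O+170*yd+k*xd+[0,0,270],s['eef_pos'],s['eef_rot']).round(1))
```

```text
25.62 [550.5 200.1 401.6] [ 0.4 -1.  -0.9] 79.9
-43 [311.9 262.4]
0 [313.3 212.2]
43 [314.8 156.9]
```

View pics/w8.png

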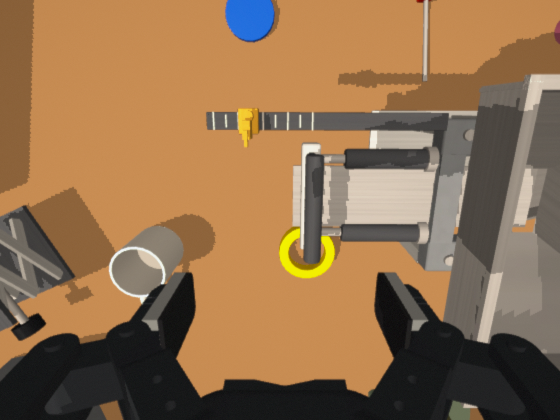

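View pics/s8.png

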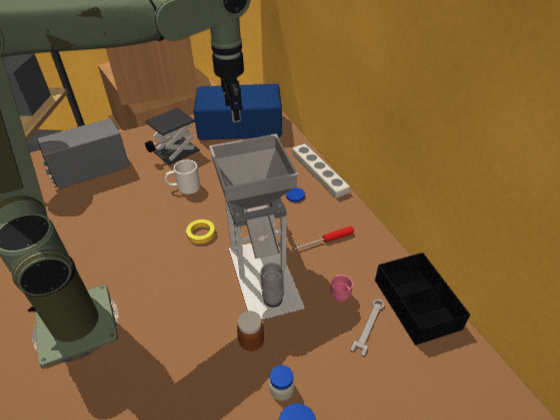

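Run:
```python
import cv2
p=cv2.imread("pics/w8.png");cv2.imwrite("pics/w8c.png",cv2.resize(p[90:275,200:340],None,fx=3.2*1,fy=3.2,interpolation=cv2.INTER_CUBIC))
cv2.imwrite("pics/w8d.png",cv2.resize(p[95:160,220:280],None,fx=9,fy=9,interpolation=cv2.INTER_CUBIC))
```

```text
(no output)
```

View pics/w8c.png

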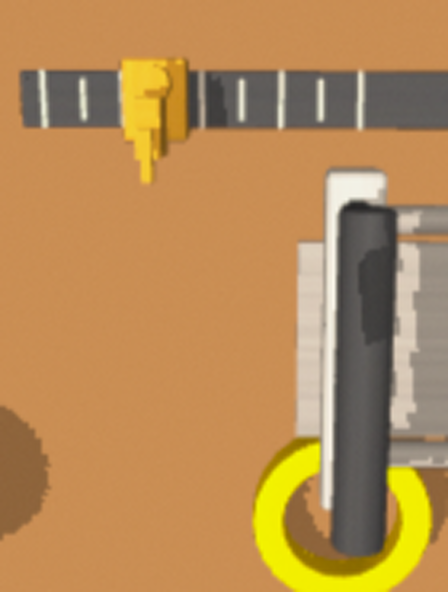

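View pics/w8d.png

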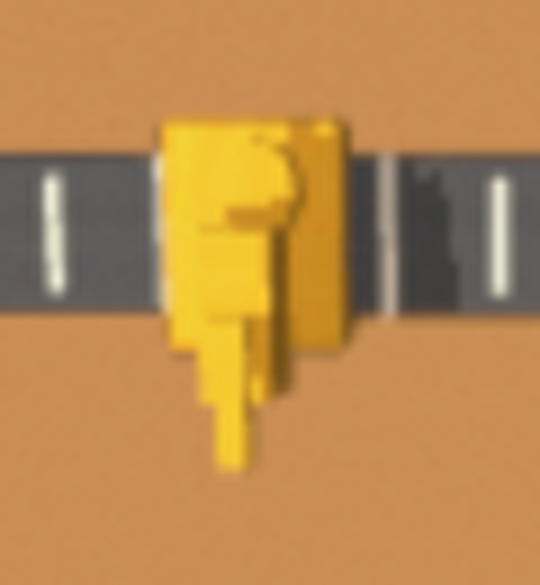

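Run:
```python
from h import *
f=np.load("pics/w8.npz");a=(f['pos'],f['rot'])
yd=np.array([0.1236,0.9923,0]);xd=np.array([.9923,-.1236,0]);O=np.array([527.2,10.3,0])
for nm,uv,z in(("tip",(245.9,147),262),("tip",(245.9,147),264),("b+",(315,155.6),270),("b-",(311.9,261.9),270)):
    X=rayz("wrist",uv,z,*a);print(nm,X.round(1),"mx",((X-O)@xd).round(1),"my",((X-O)@yd).round(1))
P=cloud("wrist",f['d'],*a)
print(P[140:150,242:250,2].round(0))
```

```text
tip [603.6 224.4 262. ] mx 49.4 my 221.9
tip [603.8 224.2 264. ] mx 49.6 my 221.7
b+ [591.8 173.4 270. ] mx 43.9 my 169.8
b- [506.  184.3 270. ] mx -42.6 my 170.0
[[  2.   1. 267. 266. 266. 265.   3.   1.]
 [  1.   1. 266. 266. 267. 267.   1.   1.]
 [  3.   1. 266. 265. 266. 267.   1.   0.]
 [  1.   0. 266. 267. 266. 266.   2.   2.]
 [  3.   0. 266. 268. 267. 267.   2.   1.]
 [  2.   0. 267. 267. 267. 267.  -0.   1.]
 [  3.   2. 266. 266. 266. 267.   1.   2.]
 [  0.   2.   2.   1.   3.   2.   2.   1.]
 [  3.   2.   3.  -0.   1.   3.   1.   1.]
 [  3.   1.   1.   2.   0.   1.   2.   1.]]
```

Run:
```python
from h import *
ctrl.gripper_to(50)
ctrl.move_l([548.2,179,330],vel=200);ctrl.hold(.2);st()
print(ctrl.move_l([548.2,179,275],vel=80,threshold=10));st()
ctrl.gripper_to(5,70);ctrl.hold(.2);s=st()
save("wrist","w9")
```

```text
26.83 [549.2 179.5 332.3] [0.1 0.5 0.3] 50.0
False
27.67 [548.5 179.  275.4] [ 0.7 -0.3 -0.3] 50.2
28.3 [548.5 178.4 275.9] [-1.6 -4.4  6.6] 11.6
```

View pics/w9.png

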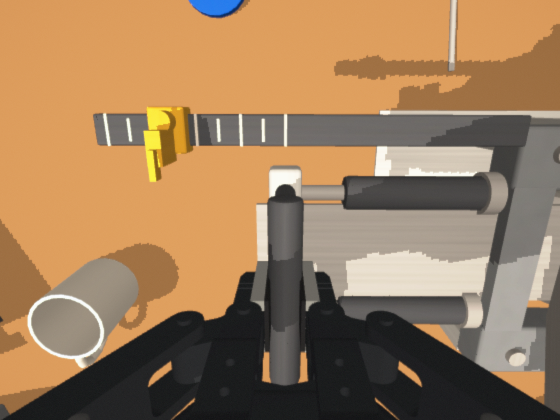

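Run:
```python
from h import *
yd=np.array([0.1236,0.9923,0]);O=np.array([527.2,10.3,0])
p=np.array([548.2,179,275])
ctrl.move_l(p+51.5*yd,vel=40);ctrl.hold(.5);s=st();print((np.array(s['eef_pos'])-O)@yd)
save("wrist","w10");save("side","s10");save("top","t10")
q=cv2.imread("pics/w10.png");cv2.imwrite("pics/w10c.png",cv2.resize(q[90:260,230:370],None,fx=3.5,fy=3.5,interpolation=cv2.INTER_CUBIC))
```

```text
30.28 [554.8 227.2 275.9] [ -2.4 -10.    6.6] 11.8
218.67268216694092
```

View pics/w10.png

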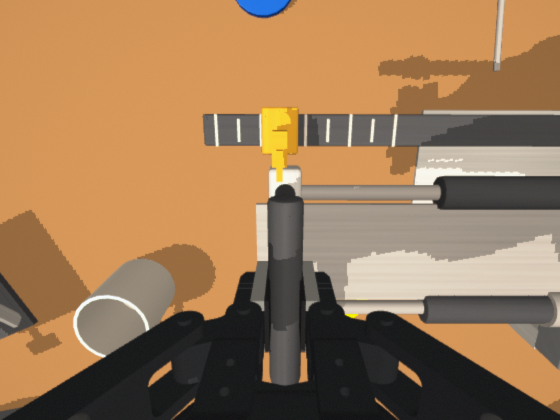

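View pics/w10c.png

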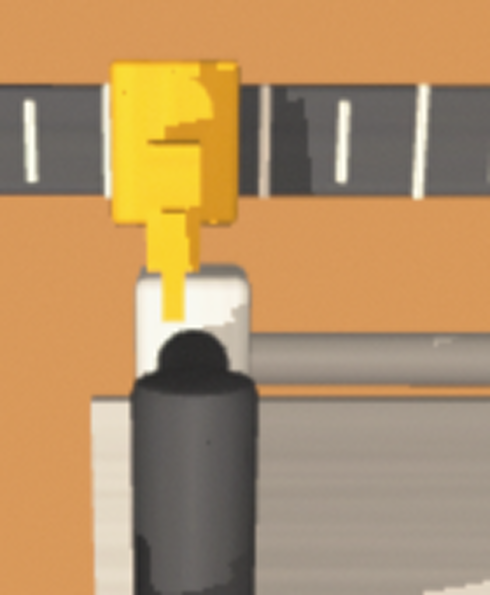

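Run:
```python
from h import *
f=np.load("pics/w10.npz");a=(f['pos'],f['rot'])
yd=np.array([0.1236,0.9923,0]);xd=np.array([.9923,-.1236,0]);O=np.array([527.2,10.3,0])
for nm,uv,z in(("tip",(279.4,181.4),262),("tip",(279.4,181.4),264),("b+",(285.3,200),270),("b-",(285,375),270)):
    X=rayz("wrist",uv,z,*a);print(nm,X.round(1),"mx",((X-O)@xd).round(1),"my",((X-O)@yd).round(2))
q=cv2.imread("pics/top0.png")
for n in("t10",): 
    q=cv2.imread(f"pics/{n}.png");cv2.imwrite("pics/t10c.png",cv2.resize(q[160:250,140:260],None,fx=5,fy=5,interpolation=2))
```

```text
tip [603.6 224.3 262. ] mx 49.4 my 221.75
tip [604.  224.2 264. ] mx 49.8 my 221.73
b+ [597.7 222.7 270. ] mx 43.7 my 219.44
b- [515.5 233.  270. ] mx -39.2 my 219.57
```

View pics/t10c.png

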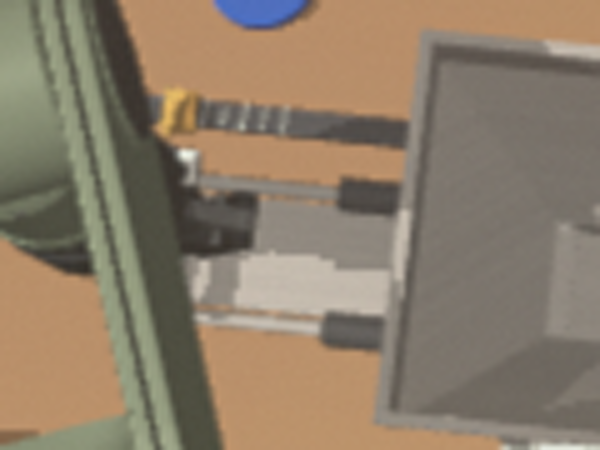

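Run:
```python
from h import *
yd=np.array([0.1236,0.9923,0]);xd=np.array([.9923,-.1236,0]);O=np.array([527.2,10.3,0])
p=np.array([548.2,179,275])
ctrl.move_l(p+53.8*yd,vel=15);ctrl.hold(.8);s=st();print((np.array(s['eef_pos'])-O)@yd)
save("wrist","w11");save("side","s11")
q=cv2.imread("pics/w11.png");cv2.imwrite("pics/w11c.png",cv2.resize(q[90:260,230:370],None,fx=3.5,fy=3.5,interpolation=cv2.INTER_CUBIC))
```

```text
31.53 [555.  229.4 275.9] [-1.9 -9.9  7.2] 11.9
220.83508301605644
```

View pics/w11c.png

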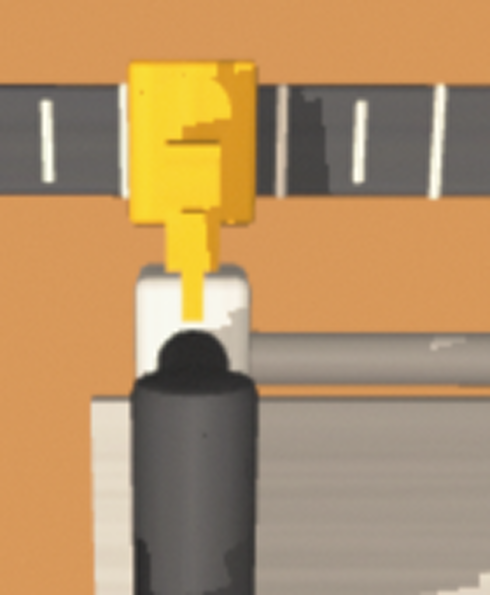

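View pics/s11.png

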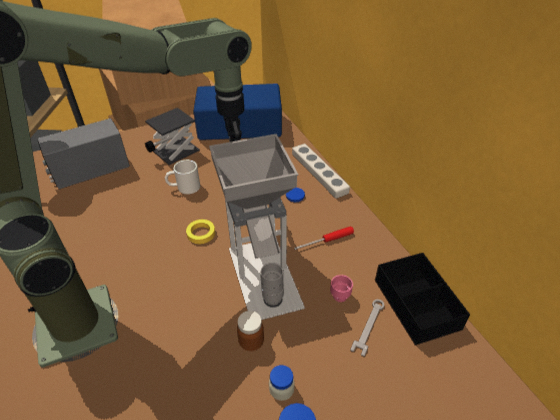

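The tip's centre column (192) now falls on the bar's axis (194), and the stack stands upright at (271,284) in the side view. I'll check for drift, then hand in.

Run:
```python
from h import *
ctrl.hold(1.0);s=st();print(np.round(s['eef_pos'],2),np.abs(s['qvel']).max())
f=save("wrist","w12");print(np.abs(cv2.imread("pics/w12.png").astype(int)-cv2.imread("pics/w11.png")).mean())
ctrl.finish_job()
```

```text
32.63 [555.  229.4 275.9] [ -2.9 -11.3   6.1] 11.7
[555.04 229.39 275.92] 0.002222230063244523
0.8262641723356009
the job is handed in; nothing more can be done
```

Both loose steel tumblers are nested into the one under the chute. The gate handle is pulled out about 52 mm to the brass pointer and still held in the grip. I handed the job in at about 33 s.

- **Stack:** both tumblers seated where a full nest was expected. The stack of three stands upright, with its rim measured at about 128 mm after correcting a 2 mm camera bias. The side view showed it still upright after the pull.
- **Handle:** in the last close-up, the grip bar's axis lines up with the pointer tip to about 0.3 mm. Over a further 1 s hold the arm did not drift, with the spring pulling at about 11 N.
- **Rest of the bench:** nothing else was deliberately moved, and the pictures showed nothing displaced. No check failed, and the only disagreement was about 2 mm between cameras, within their stated calibration.

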